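Key the stop collar on the lamp spindle and hold it for the set screw

TASK

The drawing lamp's swivel is being put back together. First take the upright steel spindle of the lamp base between the fingers and turn it until its flat faces the hex key in the key guide; then fit the eight-sided collar over the spindle with its set screw on the flat, facing the key, and press it down until the spring ring under it is fully home. Finish while still holding the collar down there, so that the screw could be tightened; leave the tape roll, pencil sharpener and ink jar alone.

Things in the scene. Friction and masses are not known exactly. Their poses are not given: they have to be found in the camera images.
- lamp_base: fixed cast base of a desk lamp, dark steel; sizes in mm. Origin on the spindle's axis at table height, z up, +x from the axis to the key guide. Slab 190 x 90 x 14 high (x -65 to 125); round housing 80 in diameter about the axis, rim 45 above the table; key guide: post 20 (x) x 30 (y) at x = 100, its top 77 above the table
- key_tip (a point): tip of the T-handled hex key that passes through the key guide and points at the spindle, 77 mm from its axis, 65 mm above the table; fixed; the far T handle ends 156 mm from the axis
- spindle_top (a point): centre of the top of the upright steel spindle, on its axis, 113 mm above the table; turns with it: +x is the outward normal of the flat, z up. D-section, 24 mm in diameter, one flat along its whole length, 7 mm from the axis (19 mm from flat to round back, 24 mm across the rounds), top edge bevelled 3 mm; stands 60 mm out of the raised spring ring
- spindle (a joint): angle of the spindle in the base, rad, counter-clockwise from above positive: 0 when its flat faces the key guide (base +x). Starts 0.5 to 1.4 rad off on the positive side; stays where it is left (friction about 0.08 N m), does not move up or down
- spring_ring (a joint): how far the brass spring ring (56 mm in diameter, round the spindle on top of the housing) is pressed down, m: 0 is up (top 53 mm above the table, 8 proud of the rim), 0.007 is fully home on a hard stop (top 46 mm above the table, 1 proud of the rim). Takes about 2 N to start, 8 N to go home; springs back when released
- collar: loose eight-sided collar, 48 mm across flats, 38 high, 0.10 to 0.20 kg, standing with its bore upright. Origin: centre of its underside, z up the bore, +x to its set screw. Sides 20 wide; those facing +y and -y are best to grip. Bore 27 across; inside it the screw's tip (12 wide, 14 to 24 above the underside) ends 8.5 from the axis, so it fits only on the flat, within about 0.2 rad
- collar_screw (a point): outer end of the set screw's round head (10 in diameter, 9 long) on the outside of the collar, 33 from the bore's axis along the collar's +x, 19 above its underside
- tape_roll: bystander: roll of paper tape lying flat, ring 82 outside, 60 inside, 22 high, lower and wider than the collar; origin in the centre of its underside
- sharpener: bystander: yellow pencil sharpener box 55 x 50 x 60 high; origin in the centre of its underside
- ink_jar: bystander: ink jar 52 in diameter, 58 high; origin in the centre of its underside
There are look-alikes about, which are no part of the job. There is more than one size of the lamp_base; the one meant has the size given above.

How it is judged:
By the outcome, as a careful person would: the job done as asked, in the order asked, and still so for the second after the job is handed in, while the arm keeps its last pose, push and grip.
It also fails if it takes over 51 s, if anything falls off the work surface, if the arm or the gripper's body presses on something with over 40 N, if the wrist force passes 120 N, or if a joint passes its speed limit or range.

ROBOT

A 6-joint arm with a two-finger parallel gripper is mounted at the origin on the work surface. World frame = base frame: x ahead of the robot, y to its left, z up, the work surface at z = 0. Lengths are in m, angles in rad, forces in N, time in s.
With the tool pointing down it reaches from about 0.25 to 0.775 m from the base axis. Payload 4 kg.
Tool frame: the origin (TCP) lies midway between the tips of the shut fingers; the grasp point (between the pads) lies 19 mm behind it; z points along the fingers, y is the line along which they close (so a half turn about z gives the same grasp; the last joint's range is limited). The gripper opens to 94 mm and grips with 3 to 60 N. Pads are 16 mm wide; open, the fingers measure 119 mm over their backs; the gripper's body (75 mm by 177 mm) begins 78 mm behind the grasp point.
Start: joints at [-1.217, 0.087, 1.371, -0, 1.684, -0.103], TCP at [0.243, -0.494, 0.206] pointing down, gripper open.
Joint ranges: [-3.1, 3.1], [-0.76, 2.03], [0.27, 2.55], [-1.08, 4.22], [0.17, 2.65], [-2.57, 2.57]. Speed limits (rad/s): [2.79, 2.79, 3.14, 3.14, 3.14, 3.14].

INTERFACE

Orientations are given as [roll, pitch, yaw] about the fixed x, y, z axes, in that order (R = Rz(yaw) Ry(pitch) Rx(roll)).
In Python, from bench import get_obs, snapshot, close_job gives the robot as it stands. The module is installed in compiled form; this text tells all that it offers.
- The arm moves only by the tool drive_tool, never from a script. Its argument "commands" is a list of rows, each a list of 6 numbers: the shift along the tool's x, y, z in units of 0.04 m (1.0 is 0.04 m), then the turn, a rotation vector about the tool's x, y, z in units of 0.1 rad (1.0 is 0.1 rad). In form: [[dx, dy, dz, wx, wy, wz], ...]. A call has 1 to 20 rows; each row shifts and turns the commanded pose from where the row before left it, along the tool's axes as they then stand; what a row does not reach is not made up. A row lasts 1/8 s, in which the tool goes at most 62.5 mm and 10.7 degrees, less where a joint would pass 70% of its speed; a pose out of reach is approached as far as the arm can. A call with a number of a shift or a turn outside -1 to 1 is refused whole. A call with a gripper value outside its range is refused whole. "gripper" is the closure, from 0 (fully open) to 1 (shut), set as the call begins (left out, the last holds). The fingers move at their own pace and stop on an object; the grip force is fixed at half the most. Time passes only in rows, so rows that do not move let the fingers close. It gives the time, the measured TCP pose, the force, the opening and the grip force at its end, in the units of the state.
- get_obs(): the state, without advancing time (a new reading comes with each control period).
- snapshot(name): name is "scene" or "top" or "wrist"; returns a dict with "image" (480x640x3 uint8, blue, green, red), "range_z" (480x640 float32, m along the optical axis (not along the pixel's ray), 0 where there is no reading), "fx", "fy", "cx", "cy" (pixels), "k1" (the pictures are not rectified: a ray, as slopes to the right and down, at radius r is drawn at 1 + k1 r^2 times it, then the intrinsics apply), "rvec" (rotation vector, rad) and "tvec" (3), from world to camera coordinates, as OpenCV has them. Camera axes: x right, y down, z forward; pixel columns grow to the right and rows downward; lengths in m; the calibration is good to about 2 mm. A picture is of the moment at which its call begins.
- close_job(): hands the job in; it is judged then, once.
The state is a dict: "time": time; "joint_positions": joint angles; "qvel": joint speeds; "joint_torque": joint torques, N m; "tool_pos": TCP position; "ee_rot": TCP orientation; "wrist_force": force on the tool from outside, world axes, zero at the start; "wrist_torque": the same for the moment, N m; "width": finger opening in m; "finger_force": force on a finger pad.
Only numpy, scipy, OpenCV 4.12 (cv2) and the standard library are available. Lean on these libraries where they do the work, as an engineer would, in place of code of your own. Each camera call takes 0.05 s, during which the arm holds its last target. There are 200 camera calls.

## Working session

There is one attempt and no reset: what is moved stays moved. The work goes in short steps, Python scripts to look and compute and a tool call to move; the robot and the scene stay as the last step left them, time stands still between calls to the robot, and variables do not carry over. Pictures are saved under pics/ and viewed, at most 10 in all, crops included, and the job is handed in when it is done.

Besides the shell and the picture viewer there is one more tool, called after ">>>" by a JSON object that holds its "method" and its "body", one argument or row to a line. drive_tool: Moves the arm, as the interface text tells. Its arguments: {"type":"object","properties":{"commands":{"type":"array"},"gripper":{"type":"number"}},"required":["commands"]}

```bash
mkdir -p pics; cat > h.py <<'E'
import numpy as np, cv2
from bench import get_obs, snapshot
def snap(n):
    s=snapshot(n); R=cv2.Rodrigues(np.array(s['rvec'],float))[0]; t=np.array(s['tvec'],float).ravel()
    s['R'],s['t']=R,t; return s
def cloud(s):
    v,u=np.mgrid[0:480,0:640]; x=(u-s['cx'])/s['fx']; y=(v-s['cy'])/s['fy']
    xu,yu=x.copy(),y.copy()
    for _ in range(8):
        f=1+s['k1']*(xu**2+yu**2); xu,yu=x/f,y/f
    z=s['range_z']; P=np.dstack([xu*z,yu*z,z]); W=(P-s['t'])@s['R']
    W[z<=0]=np.nan; return W
E
python3 - <<'E'
from h import *
for n in('scene','top'):
    s=snap(n); cv2.imwrite(f'pics/{n}0.png',s['image']); np.save(n+'0.npy',cloud(s))
    print(n,-s['R'].T@s['t'],s['fx'],s['k1'])
o=get_obs();print(o['time'],o['tool_pos'],o['ee_rot'],o['width'])
E
```

```text
scene [1.28733943 0.24096749 0.87708646] 611.7671597141767 -0.12191914302305507
top [0.29547446 0.00449713 1.30837885] 533.5130442519716 -0.1601253172892895
0.1 [ 0.24241779 -0.49314707  0.20442603] [-3.13964721e+00 -1.90508754e-04  4.56797607e-01] 0.09412329965481325
```

View pics/top0.png

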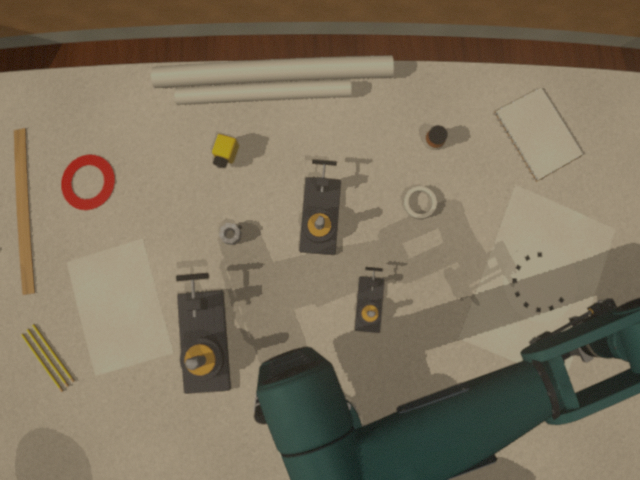

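View pics/scene0.png

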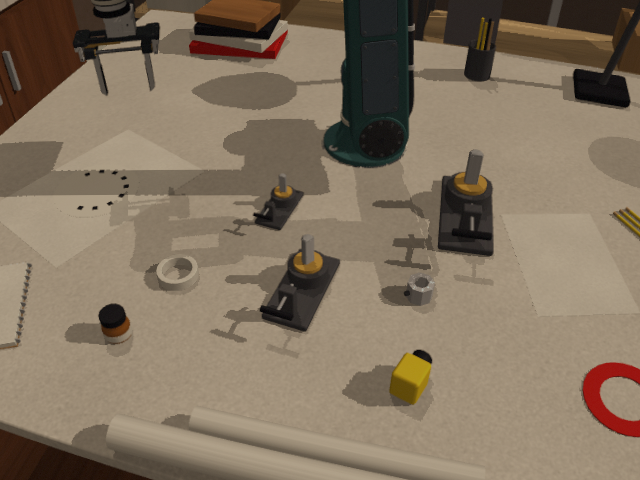

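The top view shows three bases, at (320,215), (203,340) and (370,304). The collar is at (231,232), the white tape ring at (420,202), the sharpener at (224,150) and the jar at (437,136).

```bash
python3 - <<'E'
from h import *
C=np.load('top0.npy'); S=np.load('scene0.npy')
for nm,(u0,u1,v0,v1) in dict(mid=(296,346,155,258),big=(170,235,260,397),small=(352,386,262,336),collar=(214,246,215,250)).items():
    P=C[v0:v1,u0:u1].reshape(-1,3); P=P[np.isfinite(P[:,2])]
    print(nm,'zmax',P[:,2].max())
    if nm!='collar':
        Q=P[(P[:,2]>.009)].astype(np.float32)
        r=cv2.minAreaRect(Q[:,:2]); print(' slab-ish',r)
    # match with scene cloud within bbox
    c=np.median(P[P[:,2]>.009],0)
    A=np.vstack([P,S.reshape(-1,3)]); A=A[np.isfinite(A[:,2])]; A=A[np.hypot(*(A[:,:2]-c[:2]).T)<.12]
    print(' hist',np.histogram(A[:,2],bins=np.arange(.005,.2,.008))[0])
    z=P[:,2]; top=P[z>z.max()-.008]; print(' top',top.mean(0),len(top),np.ptp(top,axis=0))
E
```

```text
mid zmax 0.11872146341101511Traceback (most recent call last):
  File "<stdin>", line 8, in <module>
cv2.error: OpenCV(4.12.0) /io/opencv/modules/imgproc/src/convhull.cpp:143: error: (-215:Assertion failed) total >= 0 && (depth == CV_32F || depth == CV_32S) in function 'convexHull'
```

```bash
python3 - <<'E'
from h import *
C=np.load('top0.npy'); S=np.load('scene0.npy')
for nm,(u0,u1,v0,v1) in dict(mid=(296,346,155,258),big=(170,235,260,397),small=(352,386,262,336),collar=(214,246,215,250)).items():
    P=C[v0:v1,u0:u1].reshape(-1,3); P=P[np.isfinite(P[:,2])]
    z=P[:,2]; top=P[z>z.max()-.008]; print(nm,' top',top.mean(0),len(top),np.ptp(top,axis=0))
    Q=P[(z>.009)&(z<.022)]
    if nm!='collar': r=cv2.minAreaRect(np.ascontiguousarray(Q[:,:2],dtype=np.float32)); print(' slab',r)
    else: print(P[z>.015].mean(0))
    B=P[(z>.048)&(z<.062)]
    if len(B): print(' ring',B.mean(0),len(B),cv2.minEnclosingCircle(np.ascontiguousarray(B[:,:2],dtype=np.float32)))
    A=S.reshape(-1,3); A=A[np.isfinite(A[:,2])]; A=A[np.hypot(*(A[:,:2]-top.mean(0)[:2]).T)<.02];A=A[A[:,2]>.07]
    if len(A): print(' scene top',A[A[:,2]>A[:,2].max()-.006].mean(0),A[:,2].max())
E
```

```text
mid  top [ 0.49826992 -0.00331921  0.11347052] 60 [0.02070537 0.02046961 0.00799995]
 slab ((0.5339729189872742, -0.004099566489458084), (0.09760085493326187, 0.2166326940059662), 88.52178955078125)
 ring [ 0.50071155 -0.00181223  0.05301267] 404 ((0.5510920286178589, -0.020053114742040634), 0.09350299835205078)
 scene top [ 0.49800766 -0.00428526  0.1127501 ] 0.11707971679416831
big  top [0.17936955 0.27425221 0.1457036 ] 100 [0.02226008 0.03062275 0.00794328]
 slab ((0.2190534770488739, 0.28148341178894043), (0.24464066326618195, 0.12646444141864777), 5.694345474243164)
 ring [0.18458352 0.27089587 0.05789898] 693 ((0.2271881401538849, 0.27693647146224976), 0.0961184874176979)
 scene top [0.17947129 0.27403576 0.14453336] 0.14793133745928463
small  top [ 0.28677074 -0.12196555  0.08013384] 32 [0.01365756 0.01609851 0.00776769]
 slab ((0.3073574900627136, -0.12391360104084015), (0.06351917237043381, 0.13671040534973145), 84.82503509521484)
 ring [ 0.36947607 -0.13007284  0.05231246] 119 ((0.33925968408584595, -0.1313813328742981), 0.05921794846653938)
 scene top [ 0.28830197 -0.12282071  0.07921146] 0.08273705800516226
collar  top [0.48050379 0.21506028 0.0396393 ] 175 [0.04913218 0.0489663  0.00797434]
[0.48111288 0.21409062 0.03531673]
```

>>> {"method": "drive_tool", "body": {
  "commands": [
    [0.84,-0.72,-0.2,0,0,0],
    [0.84,-0.72,-0.2,0,0,0],
    [0.84,-0.72,-0.2,0,0,0],
    [0.84,-0.72,-0.2,0,0,0],
    [0.84,-0.72,-0.2,0,0,0],
    [0.84,-0.72,-0.2,0,0,0],
    [0.84,-0.72,-0.2,0,0,0],
    [0.84,-0.72,-0.2,0,0,0],
    [0.84,-0.72,-0.2,0,0,0],
    [0.84,-0.72,-0.2,0,0,0],
    [0.84,-0.72,-0.2,0,0,0],
    [0.84,-0.72,-0.2,0,0,0]
  ],
  "gripper": 0
}}

```text
time: 1.6
tool_pos: [0.4522, -0.0042, 0.3013]
ee_rot: [-3.141, 0.001, 0.457]
wrist_force: [1.3, -0.2, -0.7]
width: 0.0937
finger_force: 0.0
```

>>> {"method": "drive_tool", "body": {
  "commands": [
    [0,0,0,0,0,-1],
    [0,0,0,0,0,-1],
    [0,0,0,0,0,-1],
    [0,0,0,0,0,-1],
    [0,0,0,0,0,-1],
    [0,0,0,0,0,-1],
    [0,0,0,0,0,-1],
    [0,0,0,0,0,-1],
    [0,0,0,0,0,-1],
    [0,0,0,0,0,-1],
    [0,0,0,0,0,-1],
    [0,0,0,0,0,0]
  ]
}}

```text
time: 3.1
tool_pos: [0.4518, -0.0056, 0.301]
ee_rot: [-3.141, -0.0, 1.556]
wrist_force: [-0.7, -0.2, -0.4]
width: 0.0937
finger_force: 0.0
```

```bash
python3 - <<'E'
from h import *
s=snap('wrist'); cv2.imwrite('pics/w1.png',s['image']); np.save('w1.npy',cloud(s)); print(-s['R'].T@s['t'],s['R'])
s=snap('top'); np.save('t1.npy',cloud(s)); 
E
```

```text
[0.45287602 0.07774817 0.48001103] [[ 0.99987295 -0.01584975 -0.00169534]
 [-0.01471362 -0.95861358  0.28432995]
 [-0.00613173 -0.28426888 -0.95872499]]
```

View pics/w1.png

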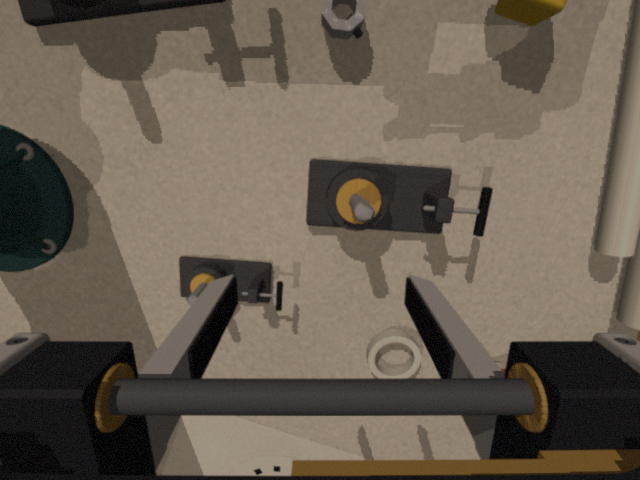

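The wrist view shows the base with its spindle top at (362,208) and its T handle at (484,211). The collar is at (343,18) with its dark screw head at (360,32).

```bash
python3 - <<'E'
from h import *
I=cv2.imread('pics/w1.png'); C=np.load('w1.npy')
a=cv2.resize(I[170:240,320:390],(560,560),interpolation=cv2.INTER_CUBIC)
b=cv2.resize(I[0:45,310:375],(240,166),interpolation=cv2.INTER_CUBIC); c=np.zeros((560,240,3),np.uint8); c[:166]=b
cv2.imwrite('pics/c1.png',cv2.convertScaleAbs(np.hstack([a,c]),alpha=1.4))
P=C[150:245,295:460].reshape(-1,3);P=P[np.isfinite(P[:,2])];z=P[:,2]
print(np.histogram(z,bins=np.arange(0,.125,.005)))
Q=P[(z>.0085)&(z<.02)]; r=cv2.minAreaRect(np.ascontiguousarray(Q[:,:2],dtype=np.float32));print(r)
B=P[(z>.049)&(z<.058)&(abs(P[:,0]-.5)<.05)]; print('ring',cv2.minEnclosingCircle(np.ascontiguousarray(B[:,:2],dtype=np.float32)),B.mean(0))
T=P[z>.108];print('top',T.mean(0),len(T),cv2.minEnclosingCircle(np.ascontiguousarray(T[:,:2],dtype=np.float32)))
D=P[(z>.07)&(z<.078)&(P[:,0]>.56)];print('post',D.mean(0),np.ptp(D,axis=0))
H=C[180:240,470:500].reshape(-1,3);H=H[H[:,2]>.05];print('T',H.mean(0),np.ptp(H,axis=0))
G=C[0:45,310:375].reshape(-1,3);G=G[G[:,2]>.033];print('collar',G.mean(0),G.min(0),G.max(0))
E
```

```text
(array([2879,   65, 4880,  542,   51,   45,   49,   51,  848,  716, 1095,
         54,   55,  132,   91,  391,   12,   16,   18,   18,   18,   33,
        309,    1]), array([0.   , 0.005, 0.01 , 0.015, 0.02 , 0.025, 0.03 , 0.035, 0.04 ,
       0.045, 0.05 , 0.055, 0.06 , 0.065, 0.07 , 0.075, 0.08 , 0.085,
       0.09 , 0.095, 0.1  , 0.105, 0.11 , 0.115, 0.12 ]))
((0.5266836881637573, -0.004332490265369415), (0.09046065807342529, 0.18993452191352844), 85.27752685546875)
ring ((0.49688947200775146, -0.001431716838851571), 0.028052879497408867) [0.49496757 0.00323971 0.0529402 ]
top [ 0.49585217 -0.00227739  0.1122003 ] 330 ((0.49664539098739624, -0.0018055860418826342), 0.01208711788058281)
post [ 0.59549877 -0.0090786   0.07598008] [0.02786559 0.03051388 0.00790567]
T [ 0.64440707 -0.01292879  0.06881543] [0.02392245 0.05937842 0.01214793]
collar [0.4793013  0.20572295 0.03761749] [0.45442827 0.19124045 0.0330405 ] [0.50425171 0.22176809 0.04055804]
```

View pics/c1.png

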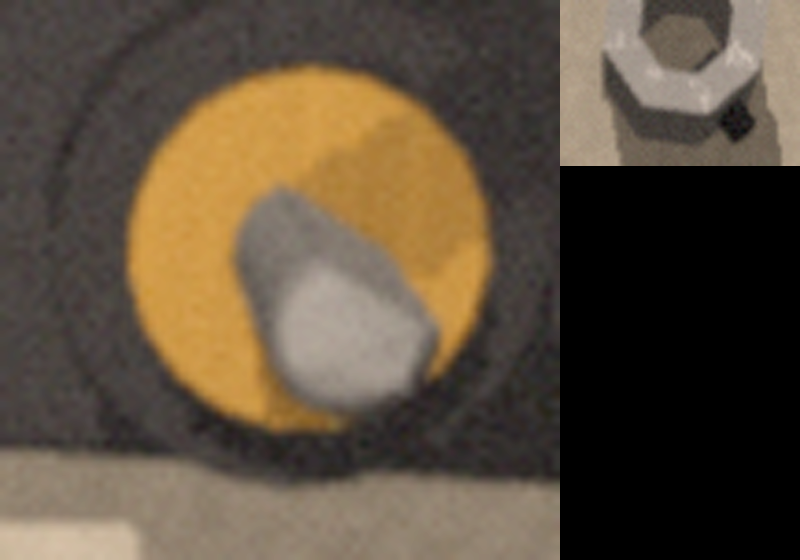

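The crop shows the spindle's flat facing up and to the right in the image, about +45° in world axes. The collar's screw points down and to the right.

```bash
python3 - <<'E'
from h import *
C=np.load('w1.npy'); ax=np.array([.4967,-.0017])
P=C[150:245,320:400].reshape(-1,3);P=P[np.isfinite(P[:,2])];z=P[:,2]
T=P[z>.1095][:,:2]-ax; ang=np.deg2rad(np.arange(0,360,15))
for a in ang: print(int(np.rint(np.rad2deg(a))),round(1000*np.percentile(T@[np.cos(a),np.sin(a)],97),1),end=' | ')
print('centroid dir',np.rad2deg(np.arctan2(*(-T.mean(0))[::-1])))
S=P[(z>.06)&(z<.108)];d=S[:,:2]-ax; S=d[np.hypot(*d.T)<.016]; print(len(S)); 
# model fit: signed distance to D outline
from scipy.optimize import least_squares
def res(p,X):
    d=X-p[:2]; r=np.hypot(*d.T)-.012; f=d@[np.cos(p[2]),np.sin(p[2])]-.007
    return np.maximum(r,f)
for t0 in(.3,.8,1.2):
    q=least_squares(res,[0,0,t0],args=(S,),loss='soft_l1',f_scale=.001); print(q.x,np.rad2deg(q.x[2]),q.cost)
E
```

```text
0 10.4 | 15 9.4 | 30 8.4 | 45 7.1 | 60 6.7 | 75 7.7 | 90 8.6 | 105 9.7 | 120 10.4 | 135 10.7 | 150 10.5 | 165 10.3 | 180 10.0 | 195 10.0 | 210 10.1 | 225 10.2 | 240 10.0 | 255 10.2 | 270 10.3 | 285 10.2 | 300 10.1 | 315 10.2 | 330 10.5 | 345 10.4 | centroid dir 40.68292780351952
156
[2.79096244e-04 6.19068407e-05 9.89016211e-01] 56.666454771383016 1.157206706916777e-06
[2.79096208e-04 6.19068682e-05 9.89016240e-01] 56.666456426038756 1.1572067069175926e-06
[2.79096243e-04 6.19068383e-05 9.89016212e-01] 56.66645478964145 1.157206706916776e-06
```

>>> {"method": "drive_tool", "body": {
  "commands": [
    [0.06,1,0,0,0,0],
    [0,0.09,0,0,0,-1],
    [0,0,0,0,0,-1],
    [0,0,0,0,0,-1],
    [0,0,0,0,0,-1],
    [0,0,0,0,0,-1],
    [0,0,0,0,0,-1],
    [0,0,0,0,0,-1],
    [0,0,0,0,0,-1],
    [0,0,0,0,0,-1],
    [0,0,0,0,0,-0.9],
    [0,0,0.8,0,0,0],
    [0,0,0.8,0,0,0],
    [0,0,0.8,0,0,0],
    [0,0,0.8,0,0,0],
    [0,0,0,0,0,0],
    [0,0,0,0,0,0]
  ]
}}

```text
time: 5.32
tool_pos: [0.4963, -0.0039, 0.1748]
ee_rot: [3.141, 0.002, 2.546]
wrist_force: [1.1, -0.1, 1.1]
width: 0.0938
finger_force: 0.0
```

```bash
python3 - <<'E'
from h import *
s=snap('wrist'); cv2.imwrite('pics/w2.png',s['image']); np.save('w2.npy',cloud(s))
o=get_obs();print(o['tool_pos'],o['ee_rot'],o['joint_positions'])
E
```

```text
[ 0.49663425 -0.00394551  0.17535443] [3.14024940e+00 2.75868365e-03 2.54644060e+00] [-1.22112624e-01 -2.64801522e-02  1.54699932e+00 -6.11604667e-05
  1.61800577e+00 -1.09776173e+00]
```

View pics/w2.png

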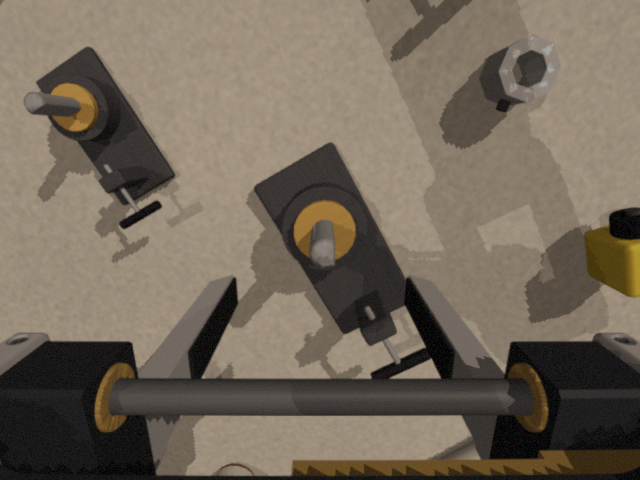

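The spindle is centred at (322,240) between the fingers, with the flat to the right. The whole collar is visible at (527,70), with its screw at (504,105).

```bash
python3 - <<'E'
from h import *
from scipy.optimize import least_squares
C=np.load('w2.npy'); I=cv2.imread('pics/w2.png')
P=C[190:290,280:370].reshape(-1,3);P=P[np.isfinite(P[:,2])];z=P[:,2]
B=P[(z>.049)&(z<.058)]; print('ring',cv2.minEnclosingCircle(np.ascontiguousarray(B[:,:2],dtype=np.float32)))
T=P[(z>.108)&(z<.118)]; print('top',cv2.minEnclosingCircle(np.ascontiguousarray(T[:,:2],dtype=np.float32)))
S=P[(z>.06)&(z<.108)][:,:2]-[.4967,-.0017];S=S[np.hypot(*S.T)<.016]
def res(p,X):
    d=X-p[:2]; return np.maximum(np.hypot(*d.T)-.012,d@[np.cos(p[2]),np.sin(p[2])]-.007)
q=least_squares(res,[0,0,.98],args=(S,),loss='soft_l1',f_scale=.001);print(q.x,len(S))
G=C[25:125,470:575]; m=(G[...,2]>.034)&(G[...,2]<.043); X=np.ascontiguousarray(G[m][:,:2],dtype=np.float32)
print('collar',cv2.minEnclosingCircle(X),X.mean(0),len(X),G[m][:,2].mean())
c=np.array(cv2.minEnclosingCircle(X)[0])
# octagon fit: outer hull
h=cv2.convexHull(X)[:,0]
def oc(p):
    d=h-p[:2]; a=p[2]+np.arange(8)*np.pi/4
    return (d@np.array([np.cos(a),np.sin(a)])).max(1)-.024
for a0 in(0,.2,.4,.6):
    q=least_squares(oc,[*c,a0],loss='soft_l1',f_scale=.0007);print(q.x,np.rad2deg(q.x[2])%45,q.cost)
d=G[...,:2]-c; r=np.hypot(d[...,0],d[...,1]); k=(r>.0265)&(r<.036)&(G[...,2]>.012)&(G[...,2]<.03)
e=d[k]; print('screw',np.rad2deg(np.arctan2(e[:,1].mean(),e[:,0].mean())),len(e),e.mean(0))
E
```

```text
ring ((0.4972171187400818, -0.0015032142400741577), 0.028061116114258766)
top ((0.4970581829547882, -0.0013663596473634243), 0.011960341595113277)
[9.11516371e-04 1.87674558e-04 1.00059589e+00] 352
collar ((0.4798371195793152, 0.21590900421142578), 0.026354234665632248) [0.47901797 0.21604367] 2266 0.03747265605276227
[ 0.47966533  0.21611826 -0.1280689 ] 37.6621925977531 2.5758906470667227e-06
[ 0.47966534  0.21611826 -0.12806708] 37.662296970427654 2.575890659702671e-06
[0.47966533 0.21611826 0.65732861] 37.66215492042091 2.5758906430747924e-06
[0.47966534 0.21611826 0.65733055] 37.662266298106076 2.5758906557487588e-06
screw -56.38860452625235 111 [ 0.01643639 -0.02472808]
```

>>> {"method": "drive_tool", "body": {
  "commands": [
    [0,0,0.8,0,0,0],
    [0,0,0.8,0,0,0],
    [0,0,0.8,0,0,0],
    [0,0,0.2,0,0,0],
    [0,0,0,0,0,0]
  ]
}}

```text
time: 6.0
tool_pos: [0.4964, -0.0039, 0.0706]
ee_rot: [3.141, 0.001, 2.547]
wrist_force: [1.0, -0.2, -0.0]
width: 0.0939
finger_force: 0.0
```

>>> {"method": "drive_tool", "body": {
  "commands": [
    [0,0,0,0,0,0],
    [0,0,0,0,0,0],
    [0,0,0,0,0,0],
    [0,0,0,0,0,0],
    [0,0,0,0,0,0],
    [0,0,0,0,0,0],
    [0,0,0,0,0,0]
  ],
  "gripper": 1
}}

```text
time: 6.88
tool_pos: [0.4956, -0.0038, 0.0694]
ee_rot: [-3.141, -0.0, 2.547]
wrist_force: [-0.2, 0.0, 0.8]
width: 0.0274
finger_force: 0.0
```

>>> {"method": "drive_tool", "body": {
  "commands": [
    [0,0,0,0,0,0],
    [0,0,0,0,0,0],
    [0,0,0,0,0,0]
  ]
}}

```text
time: 7.25
tool_pos: [0.4962, -0.003, 0.0694]
ee_rot: [3.14, 0.0, 2.547]
wrist_force: [4.4, 4.5, -1.9]
width: 0.0188
finger_force: 30.0
```

>>> {"method": "drive_tool", "body": {
  "commands": [
    [0.006,0,0,0,0,1],
    [0.006,0,0,0,0,1],
    [0.006,0,0,0,0,1],
    [0.006,0,0,0,0,1],
    [0.006,0,0,0,0,1],
    [0.006,0,0,0,0,1],
    [0.006,0,0,0,0,1],
    [0.006,0,0,0,0,1],
    [0.006,0,0,0,0,1],
    [0.006,0,0,0,0,1],
    [0.003,0,0,0,0,0.56],
    [0,0,0,0,0,0],
    [0,0,0,0,0,0]
  ]
}}

```text
time: 8.88
tool_pos: [0.4956, -0.0006, 0.0694]
ee_rot: [3.139, -0.002, 1.491]
wrist_force: [5.5, 5.2, -2.7]
width: 0.0187
finger_force: 30.0
```

>>> {"method": "drive_tool", "body": {
  "commands": [
    [0,0,0,0,0,0],
    [0,0,0,0,0,0],
    [0,0,0,0,0,0],
    [0,0,-0.3,0,0,0],
    [0,0,-0.9,0,0,0],
    [0,0,-1,0,0,0],
    [0,0,-1,0,0,0],
    [0.4,-0.06,-0.6,0,0,0],
    [0.9,-0.14,-0.1,0,0,0],
    [0.9,-0.14,0,0,0,0],
    [0.9,-0.14,0,0,0,0],
    [0.9,-0.14,0,0,0,0],
    [0.9,-0.14,0,0,0,0],
    [0.47,-0.07,0,0,0,0]
  ],
  "gripper": 0
}}

```text
time: 10.62
tool_pos: [0.4784, 0.2164, 0.2263]
ee_rot: [3.141, -0.0, 1.492]
wrist_force: [-0.5, -0.0, -0.4]
width: 0.0939
finger_force: 0.0
```

>>> {"method": "drive_tool", "body": {
  "commands": [
    [0,0,0,0,0,-1],
    [0,0,0,0,0,-1],
    [0,0,0,0,0,-1],
    [0,0,0,0,0,-1],
    [0,0,0,0,0,-1],
    [0,0,0,0,0,-1],
    [0,0,0,0,0,-1],
    [0,0,0,0,0,-0.4],
    [0,0,0,0,0,0],
    [0,0,0,0,0,0]
  ]
}}

```text
time: 11.88
tool_pos: [0.4787, 0.2147, 0.2257]
ee_rot: [3.141, 0.0, 2.23]
wrist_force: [0.4, 0.4, -0.2]
width: 0.0941
finger_force: 0.0
```

```bash
cat > m3.py <<'E'
from h import *
from scipy.optimize import least_squares
s=snap('wrist'); C=cloud(s); cv2.imwrite('pics/w3.png',s['image'])
d=C[...,:2]-[.4797,.2161]; m=(np.hypot(d[...,0],d[...,1])<.04)&(C[...,2]>.034)&(C[...,2]<.043)
X=np.ascontiguousarray(C[m][:,:2],dtype=np.float32); c=np.array(cv2.minEnclosingCircle(X)[0]); h=cv2.convexHull(X)[:,0]
def oc(p):
    a=p[2]+np.arange(8)*np.pi/4
    return ((h-p[:2])@np.array([np.cos(a),np.sin(a)])).max(1)-.024
q=least_squares(oc,[*c,-.913],loss='soft_l1',f_scale=.0007);print('collar',q.x,len(X))
# spindle flat
ax=[.4978,-.0012]; e=C[...,:2]-ax; k=(np.hypot(e[...,0],e[...,1])<.016)
T=e[k&(C[...,2]>.1095)&(C[...,2]<.118)];print('spindle top',len(T), [round(1e3*np.percentile(T@[np.cos(a),np.sin(a)],97),1) for a in np.arange(-1.4,1.5,.2)] if len(T)>30 else '')
o=get_obs();print(o['tool_pos'],o['ee_rot'])
E
python3 m3.py
```

```text
collar [ 0.4792855   0.21564547 -0.93795273] 1151
spindle top 0 
[0.47867785 0.21482422 0.22566388] [3.14145237e+00 3.15942089e-04 2.22996351e+00]
```

View pics/w3.png

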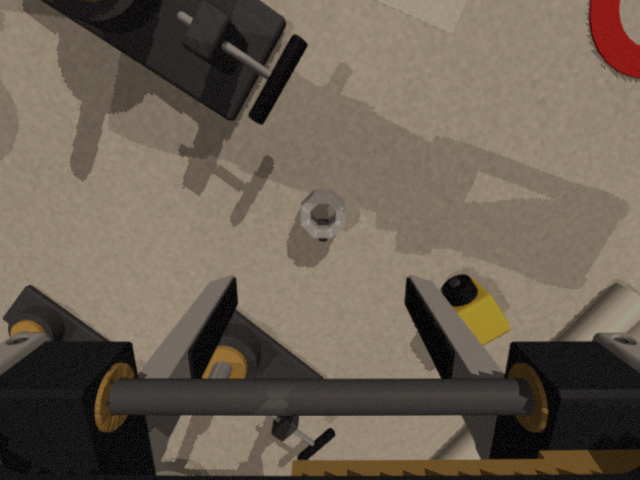

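>>> {"method": "drive_tool", "body": {
  "commands": [
    [0.01,0.03,0.8,0,0,0.1],
    [0,0,0.9,0,0,0],
    [0,0,0.9,0,0,0],
    [0,0,0.9,0,0,0],
    [0,0,0.9,0,0,0],
    [0,0,0.7,0,0,0],
    [0,0,0.3,0,0,0],
    [0,0,0,0,0,0]
  ]
}}

```text
time: 12.92
tool_pos: [0.4789, 0.2159, 0.0091]
ee_rot: [-3.14, -0.0, 2.221]
wrist_force: [0.6, 0.2, 1.3]
width: 0.0939
finger_force: 0.0
```

>>> {"method": "drive_tool", "body": {
  "commands": [
    [0,0,0,0,0,0],
    [0,0,0,0,0,0],
    [0,0,0,0,0,0],
    [0,0,0,0,0,0],
    [0,0,0,0,0,0],
    [0,0,0,0,0,0],
    [0,0,0,0,0,0],
    [0,0,0,0,0,0]
  ],
  "gripper": 1
}}

```text
time: 13.92
tool_pos: [0.4794, 0.2162, 0.0096]
ee_rot: [3.141, 0.0, 2.221]
wrist_force: [0.2, -0.1, 1.3]
width: 0.0473
finger_force: 30.0
```

>>> {"method": "drive_tool", "body": {
  "commands": [
    [0,0,-0.5,0,0,0],
    [0,0,-0.9,0,0,0],
    [0,0,-1,0,0,0],
    [0,0,-1,0,0,0],
    [0,0,-0.7,0,0,0],
    [0,0,0,0,0,-1],
    [0,0,0,0,0,-1],
    [0,0,0,0,0,-1],
    [0,0,0,0,0,-1],
    [0,0,0,0,0,-1],
    [0,0,0,0,0,-1],
    [0,0,0,0,0,-1],
    [0,0,0,0,0,-1],
    [0,0,0,0,0,-0.4],
    [0,0,0,0,0,0],
    [0,0,0,0,0,0]
  ]
}}

```text
time: 15.92
tool_pos: [0.479, 0.216, 0.173]
ee_rot: [-3.141, -0.001, 3.06]
wrist_force: [-0.8, -1.0, -1.2]
width: 0.0477
finger_force: 30.0
```

```bash
python3 - <<'E'
from h import *
from scipy.optimize import least_squares
s=snap('wrist'); C=cloud(s); cv2.imwrite('pics/w4.png',s['image'])
o=get_obs();tp=np.array(o['tool_pos']);yaw=o['ee_rot'][2];print(tp,o['ee_rot'],o['wrist_force'],o['width'])
tx=np.array([np.cos(yaw),np.sin(yaw)]);ty=np.array([np.sin(yaw),-np.cos(yaw)])
d=C-tp; L=np.dstack([d[...,:2]@tx,d[...,:2]@ty,d[...,2]])
m=(abs(L[...,0])<.04)&(abs(L[...,1])<.0235)&(L[...,2]>-.02)&(L[...,2]<.06)
Q=L[m];print(len(Q),np.histogram(Q[:,2],bins=np.arange(-.02,.06,.005)))
t=Q[Q[:,2]>np.percentile(Q[:,2],90)-.004];
m=(abs(L[...,2]-.0295)<.004)&(abs(L[...,0])<.04)&(abs(L[...,1])<.0235);t=L[m]
if len(t): print('x extent',np.percentile(t[:,0],[0,1,50,99,100]),t[:,2].mean())
S=snap('scene');K=cloud(S);ax=[.4978,-.0012]
e=K[...,:2]-ax;k=np.hypot(e[...,0],e[...,1])<.018
T=K[k&(K[...,2]>.06)&(K[...,2]<.105)][:,:2]-ax
def res(p,X):
    d=X-p[:2]; return np.maximum(np.hypot(*d.T)-.012,d@[np.cos(p[2]),np.sin(p[2])]-.007)
q=least_squares(res,[0,0,0],args=(T,),loss='soft_l1',f_scale=.001);print('spindle',q.x,len(T))
a=S['image'][220:330,260:350];b=s['image']
cv2.imwrite('pics/c4.png',np.hstack([cv2.resize(a,(360,440),interpolation=cv2.INTER_CUBIC),cv2.resize(b[:,100:540],(404,440))]))
E
```

```text
[0.47910898 0.21602806 0.17316463] [-3.14125219e+00 -5.12208759e-04  3.06029987e+00] [-0.08796497  0.49371493 -1.0658231 ] 0.0475649586427742
8818 (array([   0,   19,  336,  326,  363,  491,  718,  580,  640, 5344,    1,
          0,    0,    0,    0]), array([-2.00000000e-02, -1.50000000e-02, -1.00000000e-02, -5.00000000e-03,
        3.46944695e-18,  5.00000000e-03,  1.00000000e-02,  1.50000000e-02,
        2.00000000e-02,  2.50000000e-02,  3.00000000e-02,  3.50000000e-02,
        4.00000000e-02,  4.50000000e-02,  5.00000000e-02,  5.50000000e-02]))
x extent [-0.02445071 -0.02297827  0.00252209  0.02432943  0.0248262 ] 0.02784599050231165
spindle [-0.00142598 -0.00231977 -0.09363178] 225
```

View pics/c4.png

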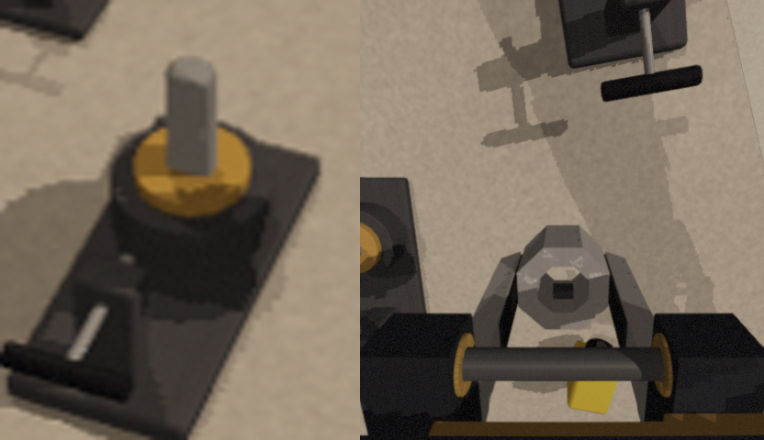

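The left crop shows the flat now facing the key guide. The right crop shows the collar held centred between the fingers, with its screw away from the camera, towards base +x.

>>> {"method": "drive_tool", "body": {
  "commands": [
    [-0.13,-0.77,0,0,0,0],
    [-0.13,-0.77,0,0,0,0],
    [-0.13,-0.77,0,0,0,0],
    [-0.13,-0.77,0,0,0,0],
    [-0.13,-0.77,0,0,0,0],
    [-0.13,-0.77,0,0,0,0],
    [-0.13,-0.75,0,0,0,0],
    [0,0,0.5,0,0,0],
    [0,0,0.4,0,0,0],
    [0,0,0,0,0,0],
    [0,0,0,0,0,0]
  ]
}}

```text
time: 17.4
tool_pos: [0.4984, -0.0006, 0.1379]
ee_rot: [-3.141, 0.001, 3.062]
wrist_force: [-0.7, 0.7, -1.2]
width: 0.048
finger_force: 30.0
```

```bash
python3 - <<'E'
from h import *
n=[get_obs() for _ in range(1)][0];print(n['tool_pos'],n['ee_rot'],n['wrist_force'],n['wrist_torque'])
E
```

```text
[ 0.49843396 -0.00058433  0.13786216] [-3.14149078e+00  5.74263712e-04  3.06150164e+00] [-0.67009474  0.67890209 -1.20342896] [ 0.0484624  -0.15894693 -0.01624814]
```

>>> {"method": "drive_tool", "body": {
  "commands": [
    [0.005,-0.01,0.2,0,0,0],
    [0,0,0.15,0,0,0],
    [0,0,0.15,0,0,0],
    [0,0,0.15,0,0,0],
    [0,0,0,0,0,0]
  ]
}}

```text
time: 18.02
tool_pos: [0.4975, -0.0013, 0.1106]
ee_rot: [-3.142, -0.001, 3.061]
wrist_force: [-0.3, 0.0, -2.3]
width: 0.0479
finger_force: 30.0
```

>>> {"method": "drive_tool", "body": {
  "commands": [
    [0,0,0.15,0,0,0],
    [0,0,0.15,0,0,0],
    [0,0,0.15,0,0,0],
    [0,0,0,0,0,0]
  ]
}}

```text
time: 18.52
tool_pos: [0.4974, -0.0013, 0.0926]
ee_rot: [-3.142, -0.002, 3.061]
wrist_force: [-0.3, -0.6, -1.8]
width: 0.0483
finger_force: 30.0
```

>>> {"method": "drive_tool", "body": {
  "commands": [
    [0,0,0.25,0,0,0],
    [0,0,0.25,0,0,0],
    [0,0,0.17,0,0,0],
    [0,0,0,0,0,0]
  ]
}}

```text
time: 19.02
tool_pos: [0.4973, -0.0012, 0.0656]
ee_rot: [-3.142, -0.002, 3.061]
wrist_force: [1.0, -0.1, -1.5]
width: 0.0475
finger_force: 30.0
```

>>> {"method": "drive_tool", "body": {
  "commands": [
    [0,0,0.06,0,0,0],
    [0,0,0.06,0,0,0],
    [0,0,0.06,0,0,0],
    [0,0,0.04,0,0,0],
    [0,0,0,0,0,0]
  ]
}}

```text
time: 19.65
tool_pos: [0.4983, -0.0014, 0.0585]
ee_rot: [-3.141, 0.001, 3.061]
wrist_force: [-0.9, 0.7, 3.1]
width: 0.048
finger_force: 30.0
```

>>> {"method": "drive_tool", "body": {
  "commands": [
    [0,0,0.05,0,0,0],
    [0,0,0.05,0,0,0],
    [0,0,0,0,0,0],
    [0,0,0,0,0,0]
  ]
}}

```text
time: 20.15
tool_pos: [0.4984, -0.0014, 0.0555]
ee_rot: [-3.141, 0.001, 3.061]
wrist_force: [-4.4, 0.3, 9.4]
width: 0.0478
finger_force: 30.0
```

>>> {"method": "drive_tool", "body": {
  "commands": [
    [0,0,0.04,0,0,0],
    [0,0,0,0,0,0],
    [0,0,0,0,0,0]
  ]
}}

```text
time: 20.52
tool_pos: [0.4985, -0.0014, 0.0554]
ee_rot: [-3.141, 0.002, 3.061]
wrist_force: [-6.6, -0.4, 16.2]
width: 0.0483
finger_force: 30.0
```

```bash
python3 - <<'E'
from h import *
s=snap('scene');w=snap('wrist')
cv2.imwrite('pics/f.png',np.hstack([cv2.resize(s['image'][200:340,230:370],(440,440),interpolation=cv2.INTER_CUBIC),cv2.resize(w['image'][:,180:460],(300,440))]))
K=cloud(w);e=K[...,:2]-[.498,-.0012];r=np.hypot(e[...,0],e[...,1]);k=(r>.015)&(r<.022)&(K[...,2]>.06)&(K[...,2]<.1);print(np.median(K[k][:,2]))
o=get_obs();print(o['wrist_force'],o['tool_pos'])
E
```

```text
0.0835504854447214
[-6.98836024  1.05803071 16.50548024] [ 0.49847572 -0.00137249  0.05542594]
```

View pics/f.png

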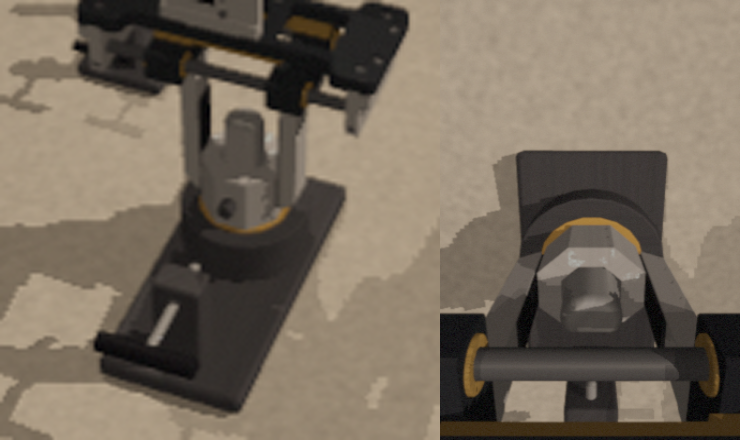

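The collar is seated over the spindle with its top at 83.6 mm (84 expected at home), and the screw faces the key.

```bash
python3 -c "
from bench import close_job
print(close_job())"
```

```text
the job is handed in; nothing more can be done
None
```

The job is handed in: the spindle's flat was turned to the key, and the collar is fitted with its set screw facing the key and held pressed down with about 16 N on the hard stop, at about 20.5 s of the 51 s allowed; the tape roll, sharpener and ink jar were left alone.

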